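Load a concrete core into the gauge under its spring cover

TASK

Slide the sled with the concrete core into the blue core gauge: with one fingertip press the yellow plate down and keep it down so that the spring-closed cover stays open, and with another fingertip push the red upright of the sled until the sled is fully home against the rubber back stop, still holding the cover open. Then let the cover spring shut behind the core and move clear. Do not lift or tip the sled, and leave everything else on the bench where it stands.

Things in the scene. Friction and masses are not known exactly. Their poses are not given: they have to be found in the camera images.
- gauge: Fixed core gauge: grey deck 410 x 170 x 12 mm, blue chamber and sensor housing (97 mm high) at its far end. Origin on the bench, on the runway's centre line; x along the runway into the chamber (push direction), y left (to the yellow plate), z up. Runway: the deck's top, z = 12 mm, between guides 55 mm apart, 6 mm high.
- mouth (a point): Middle of the chamber's mouth on the runway, at (100, 0, 12) mm in the gauge's frame, axes as the gauge. The chamber runs from x = 100 to 162 mm (gauge frame), side walls up to z = 60 mm, closed above by the cover. Shut, the cover's orange apron hangs across the right part of the mouth, y = -31 to 5 mm, down to 9 mm above the runway; a sled pushed against it just jams.
- cover_hinge (a point): Point on the cover's hinge line at the mouth, (100, 40, 64) mm in the gauge's frame. The line is parallel to the gauge's x. The cover (blue frame, clear panel, orange apron) lies to the right of it beyond x = 100 mm; the yellow press plate to the left of it, in front of the mouth. Pressing the plate down swings the cover up; wide open its right edge reaches z = 127 mm.
- cover (a joint): Angle of the spring-closed cover, rad: 0 shut, 0.85 fully open (stop); grows as the yellow plate is pressed down. The core passes under the apron from 0.5 rad up. Spring and weight together need about 3 to 8 N on the plate. Let go, the cover shuts by itself within a second.
- press_plate (a point): Centre of the top of the yellow plate, fixed to the cover: 170 mm long (gauge x = -100 to 70 mm), 45 mm wide, 3 mm thick. In the gauge's frame, shut: slopes up outwards at 0.7 rad, inner edge y = 61, z = 58 mm, outer edge y = 95, z = 87 mm. At 0.7 rad: level, top z = 46 mm, y = 52 to 97 mm. A fingertip can slide along x on it without changing the angle.
- sled: Loose sled, 0.2 to 0.4 kg, on the runway before the shut cover: foot 44 x 50 x 6 mm carrying a concrete core (44 mm diameter, top 30 mm above the underside), then a tongue 6 mm high back to a red upright 10 mm thick, 40 mm wide, top 60 mm above the underside. Origin under the core; x forwards. Front edge x = 22 mm, upright x = -100 to -90 mm. Home: origin at x = 140 mm in the gauge's frame.
- back_stop (a point): Point on the runway right below the face of the rubber back stop inside the chamber, at (162, 0, 12) mm in the gauge's frame; axes as the gauge. The stop's face spans z = 22 to 52 mm (gauge frame), so that it meets the core. The sled is home when the core touches it.
- push_face (a point): Point in the middle of the rear face of the sled's red upright, 38 mm above the sled's underside (50 mm above the bench); axes as the sled. Push here in the sled's +x. Home, it is at x = 40 mm in the gauge's frame.
- core_a: Loose concrete core 48 mm diameter, 50 mm high, standing on the bench to the left of the gauge. Origin under its centre. Leave alone.
- core_b: Loose concrete core 48 mm diameter, 36 mm high, standing to the right of the gauge. Origin under its centre. Leave alone.
- jar: Small jar, 52 mm diameter, 70 mm high, blue cap, to the right of the gauge. Origin under its centre. Leave alone.
- brush: Brush lying on the bench on the left. Leave alone.
- oil: Green bottle, 60 mm diameter, 150 mm high, on the right. Origin under its centre. Leave alone.
- cup: Steel cup, 80 mm diameter, 70 mm high, on the left. Origin under its centre. Leave alone.
- spatula: Spatula lying on the bench on the right. Leave alone.
There are look-alikes about, which are no part of the job. What is shaped like the sled but orange or purple is not meant.

How it is judged:
On the way, in this order (a step that is already met when the one before it is completed fails the run):
1. the cover is held open by a finger on it with the sled still outside (value of joint cover above 0.45 rad and contact force between the fingers and cover above 0.5 N and x of sled in the frame of gauge below 0.09 m), for 0.1 s.
2. the sled is pushed home while a finger still holds the cover open (x of sled in the frame of gauge above 0.132 m and z of sled in the frame of gauge below 0.016 m and value of joint cover above 0.4 rad and contact force between the fingers and cover above 0.5 N), for 0.1 s.
At the end, for the whole second after the job is handed in: The sled lies flat on the runway within 8 mm of home against the back stop, at rest, and the cover is shut behind the core (below 0.06 rad) (x of sled in the frame of gauge above 0.132 m and z of sled in the frame of gauge below 0.016 m and value of joint cover below 0.06 rad and linear speed of sled below 0.02 m/s and angle between sled's own z axis and vertical below 0.06 rad); the robot touches nothing.
It fails at once if the sled is lifted off the runway (more than 12 mm) (z of sled in the frame of gauge above 0.024 m).
It fails at once if the sled is tipped (angle between sled's own z axis and vertical above 0.2 rad).
It fails at once if something else on the bench is moved by more than 30 mm or knocked over (distance of any of core_a, core_b, jar, brush, oil, cup, spatula from where it was at the start of the episode above 0.03 m or angle between any of core_a, core_b, jar, oil, cup's own z axis and vertical above 0.5 rad).
It also fails if it takes over 38 s, if anything falls off the work surface, if the arm or the gripper's body presses on something with over 40 N, if the wrist force passes 120 N, or if a joint passes its speed limit or range.

ROBOT

A 6-joint arm with a two-finger parallel gripper is mounted at the origin on the work surface. World frame = base frame: x ahead of the robot, y to its left, z up, the work surface at z = 0. Lengths are in m, angles in rad, forces in N, time in s.
With the tool pointing down it reaches from about 0.425 to 0.95 m from the base axis. Payload 3.5 kg.
Tool frame: the origin (TCP) lies on the centre line of the jaws, within the pads' length; the fingertips stand 8 mm ahead of it and the grasp point (between the pads) lies 11 mm behind it; z points along the fingers, y is the line along which they close (so a half turn about z gives the same grasp; the last joint's range is limited). The gripper opens to 85 mm and grips with 20 to 120 N. Pads are 22 mm wide; open, the fingers measure 114 mm over their backs; the gripper's body (76 mm by 85 mm) begins 54 mm behind the grasp point. The pads swing forward as they close: fully open they stand 13 mm farther back than shut.
Start: joints at [1.132, 0.286, 1.577, -0, 1.279, -0.15], TCP at [0.192, 0.647, 0.239] pointing down, gripper open.
Joint ranges: [-2.77, 2.77], [-0.9, 2.22], [0.21, 2.48], [-1.53, 4.67], [0.24, 2.81], [-2.84, 2.84]. Speed limits (rad/s): [2.79, 2.79, 3.14, 3.14, 3.14, 3.14].

INTERFACE

Orientations are given as a unit quaternion [x, y, z, w].
In Python, from plant import ctrl gives the robot as it stands. The module is installed in compiled form; this text tells all that it offers.
- The arm moves only by the tool send_rows, never from a script. Its argument "steps" is a list of rows, each a list of 5 numbers: the shift along the tool's x, y, z in m, then the turn about the tool's z in degrees, then the opening, from -1 (shut) to 1 (fully open). A call has 1 to 12 rows; each row is the pose to reach, as a shift and turn from the pose commanded when the call began, along the tool's axes at that moment; what a row does not reach only later rows make up. A row lasts 1/10 s, in which the tool goes at most 50 mm and 8.59 degrees, less where a joint would pass 70% of its speed; a pose out of reach is approached as far as the arm can. A call with a gripper value outside its range is refused whole. The fingers move at their own pace and stop on an object; "squeeze" is the grip in N (left out, the last holds). Time passes only in rows, so rows that repeat a pose let the fingers close. It gives the time, the measured TCP pose, the force, the opening and the grip force at its end, in the units of the state.
- ctrl.get_state(): the state, without advancing time (a new reading comes with each control period).
- ctrl.read_camera(name): name is "scene" or "top" or "wrist"; returns the picture (420x560x3 uint8, red, green, blue); there is no depth.
- ctrl.calibration(name): a dict with "intrinsics" (3x3 intrinsics, pixels), "k1" (the pictures are not rectified: a ray, as slopes to the right and down, at radius r is drawn at 1 + k1 r^2 times it, then the intrinsics apply), "extrinsics" (4x4, takes a point from world to camera coordinates); the wrist camera has in their place "tool_from_camera" (4x4, takes a point from camera to tool coordinates, whose origin is the TCP and whose axes are the flange's). Camera axes: x right, y up, looking along -z (the intrinsics and any distortion apply to the point x, -y, -z); pixel columns grow to the right and rows downward; lengths in m; the calibration is good to about 2 mm. A picture is of the moment at which its call begins: read the wrist's pose just before it. calibration takes no time and is no camera call.
- ctrl.sign_off(): hands the job in; it is judged then, once.
The state is a dict: "time": time; "qpos": joint angles; "dq": joint speeds; "joint_efforts": joint torques, N m; "eef_pos": TCP position; "tcp_rot": TCP orientation; "contact_force": force on the tool from outside, world axes, zero at the start; "wrist_torque": the same for the moment, N m; "opening": opening from 0.0 (shut) to 1.0 (fully open); "finger_force": force on a finger pad.
Only numpy, scipy, OpenCV 4.12 (cv2) and the standard library are available. Lean on these libraries where they do the work, as an engineer would, in place of code of your own. Each camera call takes 0.05 s, during which the arm holds its last target. There are 200 camera calls.

## Working session

There is one attempt and no reset: what is moved stays moved. The work goes in short steps, Python scripts to look and compute and a tool call to move; the robot and the scene stay as the last step left them, time stands still between calls to the robot, and variables do not carry over. Pictures are saved under pics/ and viewed, at most 10 in all, crops included, and the job is handed in when it is done.

Besides the shell and the picture viewer there is one more tool, called after ">>>" as name(argument=value, ...) on one line, values as JSON. send_rows: Moves the arm, as the interface text tells. Its arguments: {"type":"object","properties":{"steps":{"type":"array","items":{"type":"array","items":{"type":"number"}}},"squeeze":{"type":"number"}},"required":["steps"]}

```bash
mkdir -p pics; cat > h.py <<'E'
import numpy as np, cv2
from plant import ctrl
from scipy.spatial.transform import Rotation as R
def snap(n,f):
    s=ctrl.get_state(); im=ctrl.read_camera(n); cv2.imwrite(f'pics/{f}.png',im[:,:,::-1]); return s,im
def pose(s): 
    T=np.eye(4);T[:3,:3]=R.from_quat(s['tcp_rot']).as_matrix();T[:3,3]=s['eef_pos'];return T
def ray(n,u,v,T=None):
    c=ctrl.calibration(n);K=np.array(c['intrinsics']);k=c['k1']
    d=np.array([(u-K[0,2])/K[0,0],(v-K[1,2])/K[1,1]]);p=d.copy()
    for _ in range(30): p=d/(1+k*(p@p))
    W=np.linalg.inv(np.array(c['extrinsics'])) if T is None else T@np.array(c['tool_from_camera'])
    return W[:3,3],W[:3,:3]@np.array([p[0],-p[1],-1])
def at(n,u,v,z,T=None):
    o,d=ray(n,u,v,T);return o+d*(z-o[2])/d[2]
E
python3 - <<'E'
from h import *
s,_=snap('top','top1');snap('scene','scene1')
print(s['time'],s['eef_pos'],s['tcp_rot'],s['opening']);print(pose(s)[:3,:3].round(3))
for n in('top','scene','wrist'):print(n,ctrl.calibration(n))
E
```

```text
0.0 [0.1919218  0.64647679 0.23793216] [ 1.43875865e-01  9.89595028e-01 -1.13786926e-03 -3.48869772e-04] 0.9980904804034159
[[-0.959  0.285 -0.001]
 [ 0.285  0.959 -0.002]
 [ 0.    -0.002 -1.   ]]
top {'intrinsics': array([[511.63999049,   0.        , 279.79913014],
       [  0.        , 511.63999049, 201.47167996],
       [  0.        ,   0.        ,   1.        ]]), 'k1': -0.10148704857195405, 'extrinsics': array([[-0.02514305, -0.99955352, -0.01614287,  0.03401483],
       [ 0.98939554, -0.0271918 ,  0.14267824, -0.52313852],
       [-0.14305349, -0.01238432,  0.98963747, -1.33042461],
       [ 0.        ,  0.        ,  0.        ,  1.        ]])}
scene {'intrinsics': array([[419.87737902,   0.        , 279.42664963],
       [  0.        , 419.87737902, 205.07302366],
       [  0.        ,   0.        ,   1.        ]]), 'k1': 0.034320196318571736, 'extrinsics': array([[-0.55049438,  0.83459453,  0.02019686,  0.26958662],
       [-0.54089565, -0.37499123,  0.75287016,  0.21657376],
       [ 0.63591496,  0.40352639,  0.65785911, -1.49979734],
       [ 0.        ,  0.        ,  0.        ,  1.        ]])}
wrist {'intrinsics': array([[289.46110728,   0.        , 278.74224621],
       [  0.        , 289.46110728, 212.48086596],
       [  0.        ,   0.        ,   1.        ]]), 'k1': -0.05208779598128214, 'tool_from_camera': array([[-2.70854559e-04,  9.62146580e-01,  2.72532358e-01,
         6.85151406e-02],
       [ 9.99999571e-01,  5.02060029e-04, -7.78626429e-04,
        -2.63100013e-04],
       [-8.85980359e-04,  2.72532030e-01, -9.62146303e-01,
        -1.34850410e-01],
       [ 0.00000000e+00,  0.00000000e+00,  0.00000000e+00,
         1.00000000e+00]])}
```

View pics/top1.png

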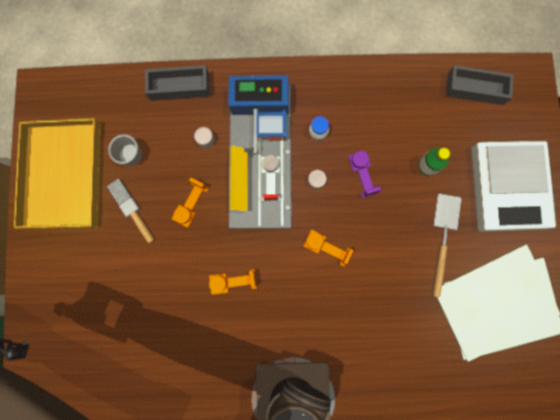

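View pics/scene1.png

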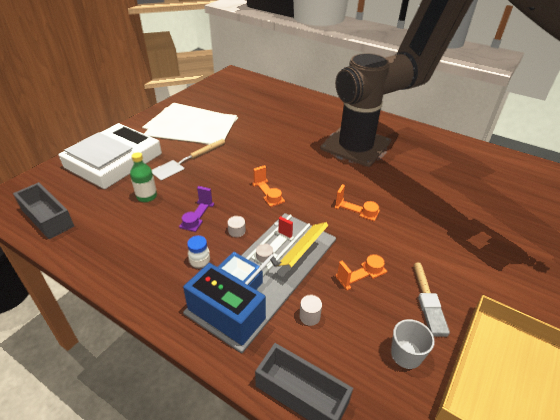

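The top view shows the gauge at about columns 230–291 and rows 75–228. The red upright is near (270,197) and the yellow plate near (239,180). The gauge x axis points up in the image, roughly world +x.

```bash
python3 - <<'E'
import cv2
im=cv2.imread('pics/top1.png')[70:235,215:305]
cv2.imwrite('pics/c1.png',cv2.resize(im,None,fx=3.6,fy=3.6,interpolation=cv2.INTER_CUBIC)) 
im=cv2.imread('pics/scene1.png')[205:345,180:345]
cv2.imwrite('pics/c2.png',cv2.resize(im,None,fx=4,fy=4,interpolation=cv2.INTER_CUBIC)) 
E
```

```text
(no output)
```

View pics/c1.png

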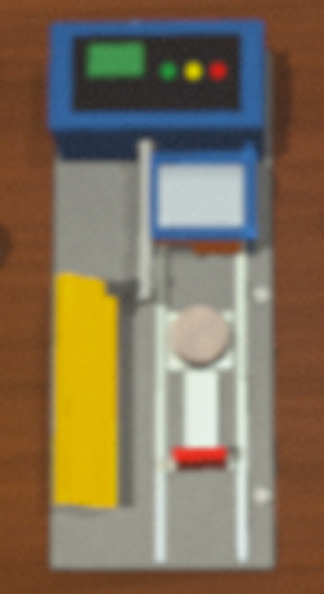

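View pics/c2.png

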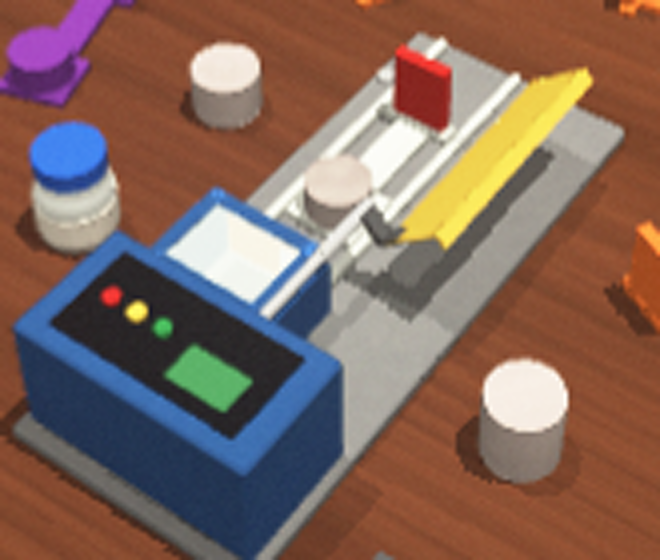

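Top crop (3.6×):
- The deck's near corners are at (50,568) and (274,568).
- The guides are at columns 160 and 243 near row 560.
- The upright's top spans (172..226, ~450).
- The plate's outer edge runs from (50,506) to (58,273).

```bash
python3 - <<'E'
from h import *
a=lambda x,y,z:at('top',215+x/3.6,70+y/3.6,z).round(4)
for n,x,y,z in [('deckL',50,568,.012),('deckR',274,568,.012),('gL0',160,560,.018),('gR0',243,560,.018),('gL1',163,310,.018),('gR1',241,250,.018),('plateO near',50,506,.087),('plateO far',58,273,.087),('up top rear L',173,457,.072),('up top rear R',227,457,.072),('core top',200,334,.042)]: print(n,a(x,y,z))
E
```

```text
deckL [0.4593 0.1605 0.012 ]
deckR [ 0.4549 -0.0082  0.012 ]
gL0 [0.4626 0.077  0.018 ]
gR0 [0.4609 0.0149 0.018 ]
gL1 [0.6543 0.071  0.018 ]
gR1 [0.6998 0.0102 0.018 ]
plateO near [0.4967 0.1514 0.087 ]
plateO far [0.6679 0.1438 0.087 ]
up top rear L [0.5321 0.0632 0.072 ]
up top rear R [0.531  0.0241 0.072 ]
core top [0.6294 0.0425 0.042 ]
```

>>> send_rows(steps=[[-0.04,-0.039,0,-2,0.65],[-0.08,-0.078,0,-4,0.65],[-0.12,-0.117,0,-6,0.65],[-0.16,-0.156,0,-8,0.65],[-0.2,-0.195,0,-10,0.65],[-0.24,-0.234,0,-12,0.65],[-0.28,-0.273,0,-14,0.65],[-0.32,-0.312,0,-15,0.65],[-0.36,-0.351,0,-15,0.65],[-0.4,-0.39,0,-15,0.65],[-0.43,-0.42,0,-15,0.65],[-0.46,-0.448,0,-15,0.65]])

```text
time: 1.3
eef_pos: [0.4851, 0.1212, 0.2391]
tcp_rot: [0.014, 1.0, 0.0, -0.0]
contact_force: [-0.6, 0.5, 0.4]
opening: 0.824
finger_force: 0.0
```

>>> send_rows(steps=[[0,0,0,0,0.65],[0,0,0,0,0.65],[0,0,0,0,0.65]])

```text
time: 1.6
eef_pos: [0.4841, 0.1239, 0.2388]
tcp_rot: [0.013, 1.0, 0.0, -0.001]
contact_force: [-0.1, 0.9, -0.4]
opening: 0.83
finger_force: 0.0
```

```bash
python3 - <<'E'
from h import *
s,_=snap('wrist','w1')
print(s['time'],s['eef_pos'],s['opening'],s['contact_force']);print(pose(s)[:3,:3].round(3))
np.save('w1.npy',pose(s))
im=cv2.imread('pics/w1.png');cv2.imwrite('pics/w1b.png',cv2.resize(im,None,fx=1.42,fy=1.42,interpolation=cv2.INTER_CUBIC))
E
```

```text
1.6 [0.48408164 0.1239247  0.23884115] 0.8298087094721219 [-0.0910261   0.94777134 -0.35142965]
[[-1.     0.026 -0.001]
 [ 0.026  1.     0.   ]
 [ 0.001  0.    -1.   ]]
```

View pics/w1b.png

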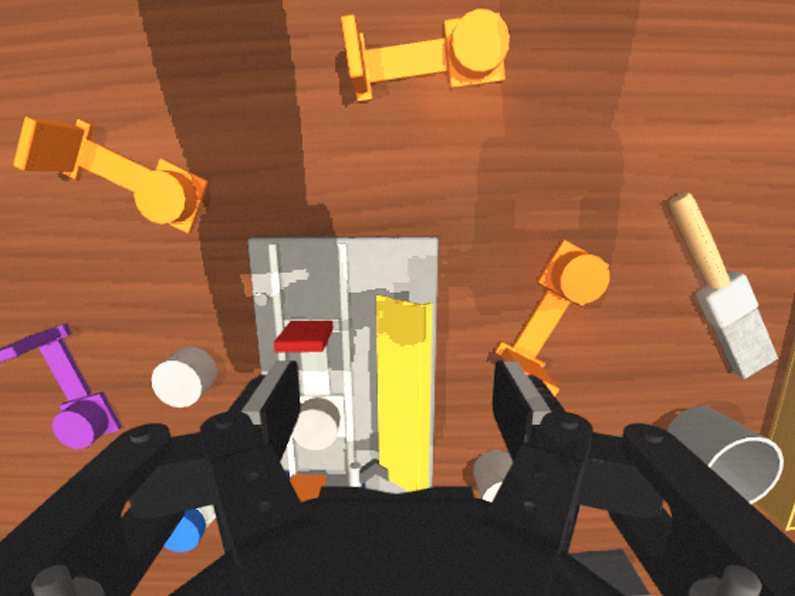

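Wrist view (1.42×, up = −x, right = +y):
- The deck's near corners are at (249,239) and (438,239).
- The guides' near ends are at (274,244) and (342,244).
- The upright's rear top edge runs (276,338)–(326,338), and its bottom edge (289,322)–(333,322).
- The plate's near end has its inner corner at (377,296) and outer corner at (432,304).

```bash
python3 - <<'E'
from h import *
T=np.load('w1.npy')
a=lambda x,y,z:at('wrist',x/1.42,y/1.42,z,T).round(4)
for n,x,y,z in [('deckR',249,239,.012),('deckL',438,239,.012),('gR0',274,244,.018),('gL0',342,244,.018),('gL lower',349,460,.018),('plateI near',377,296,.058),('plateO near',432,304,.087),('up top rear R',276,338,.072),('up top rear L',326,338,.072),('core top',317,418,.042)]: print(n,a(x,y,z))
E
```

```text
deckR [ 0.4567 -0.0051  0.012 ]
deckL [0.4615 0.1615 0.012 ]
gR0 [0.461  0.0185 0.018 ]
gL0 [0.4628 0.0778 0.018 ]
gL lower [0.6822 0.0709 0.018 ]
plateI near [0.4996 0.1084 0.058 ]
plateO near [0.499  0.1497 0.087 ]
up top rear R [0.5279 0.0284 0.072 ]
up top rear L [0.5289 0.0679 0.072 ]
core top [0.6181 0.048  0.042 ]
```

>>> send_rows(steps=[[-0.014,-0.017,0,0,0.65],[-0.028,-0.034,0.02,0,0.65],[-0.028,-0.034,0.05,0,0.65],[-0.028,-0.034,0.08,0,0.65],[-0.028,-0.034,0.11,0,0.65],[-0.028,-0.034,0.125,0,0.65],[-0.028,-0.034,0.125,0,0.65],[-0.028,-0.034,0.125,0,0.65]])

```text
time: 2.45
eef_pos: [0.5123, 0.0892, 0.1153]
tcp_rot: [0.013, 1.0, -0.0, 0.001]
contact_force: [0.5, 0.9, -0.1]
opening: 0.822
finger_force: 0.0
```

```bash
python3 - <<'E'
from h import *
s,_=snap('wrist','w2')
print(s['time'],s['eef_pos'],s['opening'],s['contact_force']);print(pose(s)[:3,:3].round(3))
np.save('w2.npy',pose(s))
im=cv2.imread('pics/w2.png');cv2.imwrite('pics/w2b.png',cv2.resize(im,None,fx=1.42,fy=1.42,interpolation=cv2.INTER_CUBIC))
E
```

```text
2.45 [0.51232972 0.08922816 0.11528279] 0.8222156757015958 [ 0.45893433  0.85237954 -0.10322068]
[[-1.     0.026  0.001]
 [ 0.026  1.    -0.   ]
 [-0.001  0.    -1.   ]]
```

View pics/w2b.png

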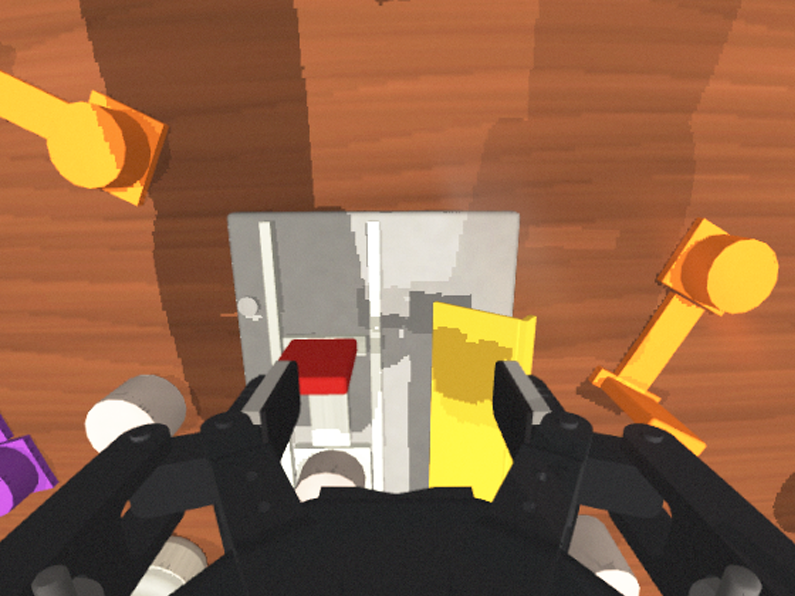

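```bash
python3 - <<'E'
from h import *
T=np.load('w2.npy')
a=lambda x,y,z:at('wrist',x/1.42,y/1.42,z,T).round(4)
for n,x,y,z in [('up bot rear L',357,340,.018),('up top rear L',351,378,.072),('gL0',374,222,.018),('gR0',266,222,.018),('plateI',434,303,.058),('plateO',535,317,.087)]: print(n,a(x,y,z))
# project tool points
c=ctrl.calibration('wrist');K=c['intrinsics'];M=np.linalg.inv(c['tool_from_camera'])
for p in [(.011,-.035,.008),(.011,-.035,-.002),(.011,.035,.008),(.011,.035,-.002),(.011,.045,.008)]:
    q=M@np.array([*p,1]);v=np.array([q[0],-q[1]])/-q[2];v=v*(1+c['k1']*(v@v));print(p,(1.42*(K[:2,:2]@v+K[:2,2])).round())
E
```

```text
up bot rear L [0.5331 0.065  0.018 ]
up top rear L [0.5315 0.0671 0.072 ]
gL0 [0.4631 0.0781 0.018 ]
gR0 [0.4614 0.0176 0.018 ]
plateI [0.4994 0.1079 0.058 ]
plateO [0.4982 0.1477 0.087 ]
(0.011, -0.035, 0.008) [303. 346.]
(0.011, -0.035, -0.002) [297. 357.]
(0.011, 0.035, 0.008) [490. 346.]
(0.011, 0.035, -0.002) [496. 356.]
(0.011, 0.045, 0.008) [517. 346.]
```

The pads' tips line up with the TCP height at this opening. The upright's rear face is at x≈0.532, so the gap is about 9 mm and the push finger is centred on it. Next I press the plate.

>>> send_rows(steps=[[0,0,0.02,0,0.65],[0,0,0.03,0,0.65],[0,0,0.037,0,0.65],[0,0,0.043,0,0.65],[0,0,0.049,0,0.65],[0,0,0.055,0,0.65],[0,0,0.061,0,0.65],[0,0,0.066,0,0.65],[0,0,0.068,0,0.65],[0,0,0.068,0,0.65],[0,0,0.068,0,0.65]])

```text
time: 3.6
eef_pos: [0.5132, 0.0869, 0.0474]
tcp_rot: [0.013, 1.0, -0.002, 0.001]
contact_force: [-1.1, -5.8, 7.5]
opening: 0.823
finger_force: 3.5
```

```bash
python3 - <<'E'
from h import *
s,_=snap('scene','s2')
print(s['time'],s['eef_pos'],s['opening'],s['contact_force'])
im=cv2.imread('pics/s2.png')[185:345,180:380]
cv2.imwrite('pics/s2b.png',cv2.resize(im,None,fx=3.7,fy=3.7,interpolation=cv2.INTER_CUBIC))
E
```

```text
3.6 [0.51319782 0.08690322 0.04744767] 0.8234380374493501 [-1.09455586 -5.79736211  7.46007618]
```

View pics/s2b.png

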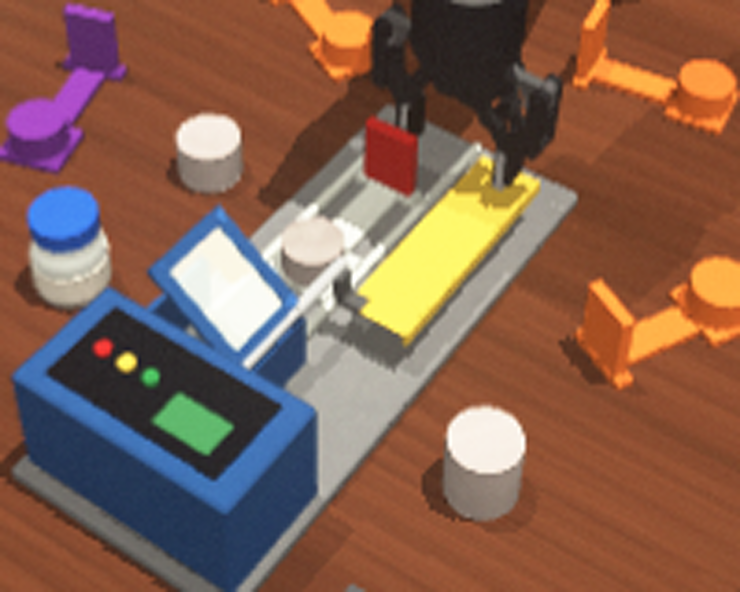

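The scene crop shows the cover wide open and the plate nearly level under the fingertip. The other finger is behind the red upright. Now I push.

>>> send_rows(steps=[[-0.004,0,0,0,0.65],[-0.008,0,0,0,0.65],[-0.013,0,0,0,0.65],[-0.02,0,0,0,0.65],[-0.029,0,0,0,0.65],[-0.039,0,0,0,0.65],[-0.05,0,0,0,0.65],[-0.061,0,0,0,0.65],[-0.072,0,0,0,0.65],[-0.083,0,0,0,0.65],[-0.092,0,0,0,0.65],[-0.097,0,0,0,0.65]])

```text
time: 4.85
eef_pos: [0.6084, 0.0859, 0.0459]
tcp_rot: [0.013, 1.0, 0.0, -0.001]
contact_force: [-5.6, 0.2, 4.8]
opening: 0.823
finger_force: 3.1
```

>>> send_rows(steps=[[-0.003,0,0,0,0.65],[-0.006,0,0,0,0.65],[-0.009,0,0,0,0.65],[-0.009,0,0,0,0.65]])

```text
time: 5.25
eef_pos: [0.6182, 0.0857, 0.0464]
tcp_rot: [0.014, 1.0, 0.0, 0.0]
contact_force: [-3.3, 1.1, 3.8]
opening: 0.824
finger_force: 2.4
```

>>> send_rows(steps=[[-0.002,0,0,0,0.65],[-0.004,0,0,0,0.65],[-0.006,0,0,0,0.65],[-0.006,0,0,0,0.65]])

```text
time: 5.65
eef_pos: [0.6242, 0.0854, 0.0465]
tcp_rot: [0.013, 1.0, 0.0, 0.0]
contact_force: [-4.3, 0.0, 3.9]
opening: 0.823
finger_force: 2.7
```

>>> send_rows(steps=[[-0.001,0,0,0,0.65],[-0.003,0,0,0,0.65],[-0.004,0,0,0,0.65],[-0.004,0,0,0,0.65]])

```text
time: 6.05
eef_pos: [0.6267, 0.0854, 0.0464]
tcp_rot: [0.014, 1.0, -0.0, -0.002]
contact_force: [-7.7, 0.1, 7.2]
opening: 0.82
finger_force: 5.3
```

>>> send_rows(steps=[[-0.001,0,0,0,0.65],[-0.002,0,0,0,0.65],[-0.003,0,0,0,0.65],[-0.003,0,0,0,0.65],[-0.003,0,0,0,0.65]])

```text
time: 6.55
eef_pos: [0.6267, 0.0854, 0.0464]
tcp_rot: [0.014, 1.0, -0.0, -0.006]
contact_force: [-16.7, -0.2, 14.1]
opening: 0.823
finger_force: 9.7
```

```bash
python3 - <<'E'
from h import *
s,_=snap('scene','s3')
print(s['time'],s['eef_pos'],s['opening'],s['contact_force'])
im=cv2.imread('pics/s3.png')[185:345,180:380]
cv2.imwrite('pics/s3b.png',cv2.resize(im,None,fx=3.7,fy=3.7,interpolation=cv2.INTER_CUBIC))
E
```

```text
6.55 [0.6266747  0.08536952 0.04642364] 0.8228916417985824 [-16.7274877   -0.17253792  14.06056348]
```

View pics/s3b.png

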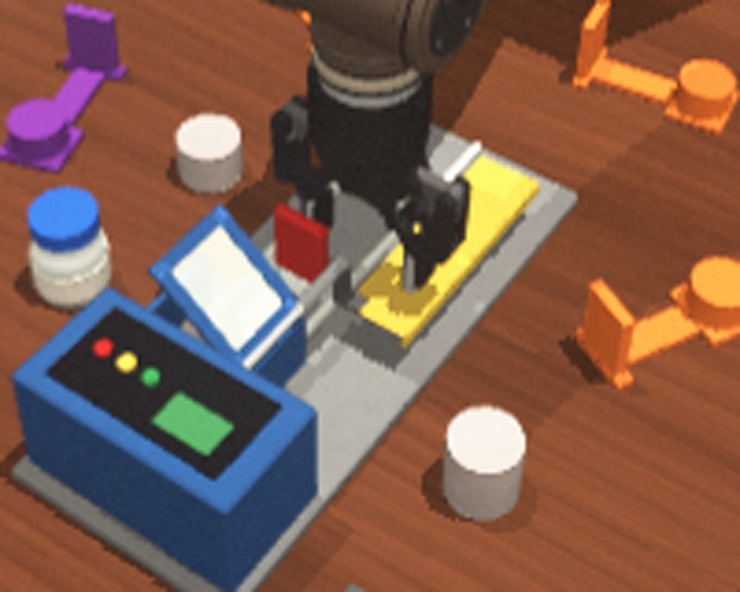

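The sled is firmly stopped at TCP x=0.6267 (0.627 predicted), and the core is out of sight under the raised cover. I back off the upright first, then lift.

>>> send_rows(steps=[[0.004,0,0,0,0.65],[0.009,0,0,0,0.65],[0.015,0,0,0,0.65],[0.018,0,0,0,0.65],[0.018,0,-0.01,0,0.65],[0.018,0,-0.02,0,0.65],[0.018,0,-0.03,0,0.65],[0.018,0,-0.045,0,0.65],[0.018,0,-0.07,0,0.65],[0.018,0,-0.1,0,0.65],[0.018,0,-0.13,0,0.65],[0.018,0,-0.15,0,0.65]])

```text
time: 7.8
eef_pos: [0.6134, 0.0858, 0.1998]
tcp_rot: [0.013, 1.0, -0.0, 0.002]
contact_force: [0.5, 0.2, 0.3]
opening: 0.822
finger_force: 0.0
```

>>> send_rows(steps=[[0.03,0,0,0,0.65],[0.07,0,0,0,0.65],[0.1,0,0,0,0.65],[0.1,0,0,0,0.65],[0.1,0,0,0,0.65],[0.1,0,0,0,0.65],[0.1,0,0,0,0.65],[0.1,0,0,0,0.65],[0.1,0,0,0,0.65],[0.1,0,0,0,0.65]])

```text
time: 8.8
eef_pos: [0.5131, 0.0884, 0.1962]
tcp_rot: [0.014, 1.0, 0.0, -0.0]
contact_force: [0.4, -0.7, 1.4]
opening: 0.824
finger_force: 0.0
```

```bash
python3 - <<'E'
from h import *
s,_=snap('scene','s4')
print(s['time'],s['eef_pos'],s['opening'],s['contact_force'])
im=cv2.imread('pics/s4.png')[185:345,180:380]
cv2.imwrite('pics/s4b.png',cv2.resize(im,None,fx=3.7,fy=3.7,interpolation=cv2.INTER_CUBIC))
E
```

```text
8.8 [0.51306375 0.08840432 0.19616291] 0.8244792808602521 [ 0.35606454 -0.73344435  1.36346381]
```

View pics/s4b.png

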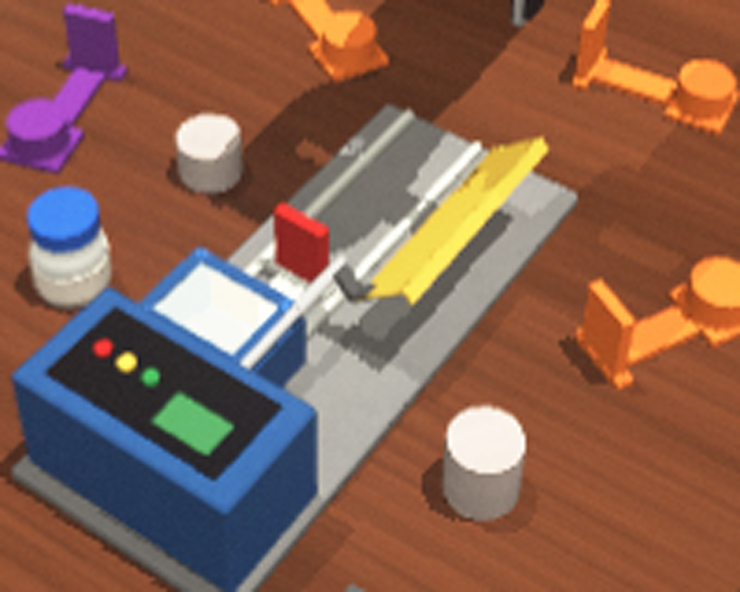

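The cover is shut, and the sled's upright is still at (300,243), where it was when home. The arm is clear, so I'm handing in.

```bash
python3 -c "
from plant import ctrl
print(ctrl.sign_off())"
```

```text
the job is handed in; nothing more can be done
None
```

I pushed the sled home against the back stop while a finger held the cover open. The cover then shut behind the core, the arm moved clear, and I handed the job in at about 9 s; no verdict was returned.

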